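Run the carriage home and start the marking press

ROBOT

A 6-joint arm with a two-finger parallel gripper is mounted at the origin on the work surface. World frame = base frame: x ahead of the robot, y to its left, z up, the work surface at z = 0. Lengths are in m, angles in rad, forces in N, time in s.
With the tool pointing down it reaches from about 0.375 to 0.825 m from the base axis. Payload 5.5 kg.
Tool frame: the origin (TCP) lies between the finger pads; the fingertips stand robot.finger_overhang ahead of it and the grasp point (between the pads) lies 8 mm behind it (robot.finger_overhang is the distance from the TCP to the fingertips, in m); z points along the fingers, y is the direction in which the jaws open and shut (so a half turn about z gives the same grasp; the last joint's range is limited). The gripper opens to 85 mm and grips with 20 to 120 N. Pads are 22 mm wide; open, the fingers measure 114 mm over their backs; the gripper's body (76 mm by 85 mm) begins 54 mm behind the grasp point. The pads swing forward as they close: fully open they stand 13 mm farther back than shut.
Start: joints at [-1.303, 0.314, -0.047, 1.21, 0, 1.571], TCP at [0.159, -0.579, 0.242] pointing down, gripper open.
Joint ranges: [-2.67, 2.67], [-0.69, 1.73], [-1.03, 1.25], [-2.08, 2.16], [-1.42, 1.45], [-3.14, 3.14]. Speed limits (rad/s): [2.39, 2.39, 3.01, 3.14, 3.14, 3.14].

INTERFACE

Orientations are given as a rotation vector (axis times angle).
In Python, from plant import monitor, imaging, workorder, robot gives the robot as it stands.
- The arm moves only by the shell command python3 -m jog 'ROWS' [FORCE]. ROWS is JSON, a list that holds one entry, the list of rows, each a list of 5 numbers: the shift along the world's x, y, z in mm, then the turn about the world's z in rad, then the gripper command: -1 is fully open, 1 is shut, values between are in proportion. A call has 1 to 12 rows; each row is the pose to reach, as a shift and turn from the pose measured when the call began; what a row does not reach only later rows make up. A row lasts 1/10 s, in which the tool goes at most 50 mm and 8.59 degrees, less where a joint would pass 70% of its speed; a pose out of reach is approached as far as the arm can. A call with a gripper value outside its range is refused whole. The fingers move at their own pace and stop on an object; FORCE is the grip in N (left out, the last holds). Time passes only in rows, so rows that repeat a pose let the fingers close. It gives the time, the measured TCP pose, the force and the opening at its end, in the units of the state.
- monitor.get_state(): the state, without advancing time (a new reading comes with each control period).
- imaging.snapshot(name): name is "scene" or "side" or "wrist"; returns the picture (384x512x3 uint8, red, green, blue); there is no depth.
- imaging.calibration(name): a dict with "fx", "fy", "cx", "cy" (pixels), "k1" (the pictures are not rectified: a ray, as slopes to the right and down, at radius r is drawn at 1 + k1 r^2 times it, then the intrinsics apply), "R" (3x3) and "t" (3): a world point X has camera coordinates R X + t. Camera axes: x right, y down, z forward; pixel columns grow to the right and rows downward; lengths in m; the calibration is good to about 2 mm. A picture is of the moment at which its call begins: read the wrist's pose just before it. calibration takes no time and is no camera call; for the wrist camera it gives the pose at the moment of the call.
- workorder.hand_in(): hands the job in, once; it reports no verdict.
The state is a dict: "time": time; "joint_positions": joint angles; "qd": joint speeds; "joint_torque": joint torques, N m; "eef_pos": TCP position; "orientation": TCP orientation; "ft_force": force on the tool from outside, world axes, zero at the start; "ft_torque": the same for the moment, N m; "width": finger opening in m.
Only numpy, scipy, OpenCV 4.12 (cv2) and the standard library are available. Lean on these libraries where they do the work, as an engineer would, in place of code of your own. Each camera call takes 0.05 s, during which the arm holds its last target. There are 200 camera calls.

TASK

The part to be stamped is already lying in the nest of the bench marking press: with your fingertips push the press's sliding carriage fully home under the marking head by its bow handle. Then reach down into the well of the start box, press the sunken start button right down, hold it there for a full second, let it come back up and move clear. Only push and press - do not pinch the handle or pick anything up, do not press the start button before the carriage is home, do not press the domed stop button, and leave the box, the part in its nest and the other things on the bench where they are.

Things in the scene. Friction and masses are not known exactly. Their poses are not given: they have to be found in the camera images.
- press: Bench marking press, fixed: blue C-frame, 420 mm high. Origin on the bench below the ram; z up; x from the open loading side to the column = the way home. Base x -125 to 185, y +-80, 30 high. Slide bed out to x -280, y +-45, top 42 high, edge rails to 52. Head x -50 to 172, y +-50, 235 to 320 high; ram and die under it (x +-20) down to 130. Column x 97 to 172. All mm.
- carriage (a joint): Travel of the carriage along the bed in m: 0 = drawn right out to the loading position, 0.10 = fully home against the stop, nest under the die. Starts drawn out. Slides with about 2.5 N of friction and stays where it is left. It is an aluminium plate 185 x 70 x 14 mm lying on the bed.
- handle (a point): Middle of the cross bar of the upright steel bow handle across the carriage's front end; axes as the press, x = way to push. Bar 12 mm thick along y, centreline 97 mm above the bench, on 12 mm uprights at y +-26. Below it the plate's top is 56 mm high and ends 8 mm before (-x) the bar; beyond is only the bed, 42 high (rails 52). Bar to nest centre 142 mm; at home 92 mm clear of the head.
- nest (a point): Centre of the floor of the nest on the carriage, 56 mm above the bench; axes as the press. A steel frame 12 mm high with a 52 x 38 mm pocket (x by y) that holds the part with about 1 mm of play per side.
- workpiece: The part: stepped, bored aluminium block 50 x 36 x 24 mm (x by y by z), 0.11 kg, lying loose in the nest. Origin at the centre of its underside. To stay in the nest.
- start_box: Free-standing cordless grey start box, 165 x 85 x 95 mm (x by y by z), about 1.5 kg, loose on the bench on a rubber foot. Origin at the centre of its underside, z up; its long axis is x. A round open well at the +x end, the domed stop button at the -x end. To stay where it stands.
- well_rim (a point): Centre of the mouth of the well, in the plane of the box's flat top, 95 mm above the bench. Upright round well, 47 mm across inside.
- start_top (a point): Centre of the top face of the start button, a flat black disc 41 mm across at the bottom of the well, 18 mm below the rim (77 mm above the bench) when up. Moves down as it is pressed.
- start (a joint): How far the start button is down, in m: 0 = up, 0.006 = fully down (24 mm below the well's rim). Spring return: starts moving at about 1.2 N, fully down at about 5 N.
- stop_top (a point): Centre of the top of the stop button, a low domed black button 36 mm across standing 14.5 mm proud of the box's top, 81 mm from the centre of the well. Not to be pressed.
- stop (a joint): How far the stop button is down, in m: 0 = up, 0.005 = fully down.
- finished_part: A finished part like the one in the nest, 50 x 36 x 24 mm, loose on the bench. Bystander; origin at the centre of its underside.
- tool_holder: Steel taper tool holder standing nose down on the bench, 63 mm across the flange, 156 mm high, 1.1 kg. Bystander; origin at the centre of its underside.
- caliper: Sliding caliper lying flat on the bench, 235 mm long (along its x), up to 70 mm wide at the jaws, 13 mm thick. Bystander; origin on the bench below the middle of its beam.
Things that resemble listed ones, but are neither listed nor needed, are in the scene too. Of the things that look like the start_box, take the one that is nearest to the robot's base at the start.

How it is judged:
On the way, in this order (a step that is already met when the one before it is completed fails the run):
1. the carriage is fully home with the start button still up (value of joint carriage above 0.096 m and value of joint start below 0.0015 m), for 0.2 s.
2. the start button is pressed right down by the fingertips and held, carriage home (value of joint start above 0.0045 m and value of joint carriage above 0.096 m and contact force between the fingers and start_box above 1 N), for 0.7 s.
At the end, for the whole second after the job is handed in: Carriage within 4 mm of fully home, start and stop buttons up, the part still seated in its nest, the start box upright, at rest and within 20 mm of where it stood, the finished part, tool holder and caliper within 15 mm of where they lay (all of step 1 and value of joint stop below 0.0015 m and horizontal distance between workpiece and nest below 0.006 m and z of workpiece in the frame of nest below 0.004 m and distance of start_box from where it was at the start of the episode below 0.02 m and angle between start_box's own z axis and vertical below 0.05 rad and distance of each of finished_part, tool_holder, caliper from where it was at the start of the episode below 0.015 m and linear speed of start_box below 0.02 m/s); the robot touches nothing.
It fails at once if the start button is pressed while the carriage is not home, or the stop button is pressed ((value of joint start above 0.003 m and value of joint carriage below 0.095 m) or value of joint stop above 0.003 m).
It fails at once if the handle is pinched between the fingers instead of pushed (x of the grasp point in the frame of handle between -0.006 and 0.006 m and z of the grasp point in the frame of handle between -0.03 and 0.014 m and contact force between the fingers and anything else above 8 N).
It fails at once if the part is lifted or knocked out of its nest (z of workpiece in the frame of nest above 0.008 m or horizontal distance between workpiece and nest above 0.01 m).
It fails at once if the start box is lifted, tipped or shoved away (height (world z) of start_box above 0.008 m or angle between start_box's own z axis and vertical above 0.15 rad or distance of start_box from where it was at the start of the episode above 0.03 m).
It fails at once if a bystander is moved or lifted (distance of any of finished_part, tool_holder, caliper from where it was at the start of the episode above 0.02 m).
It also fails if it takes over 48 s, if anything falls off the work surface, if the arm or the gripper's body presses on something with over 40 N, if the wrist force passes 120 N, or if a joint passes its speed limit or range.

## Working session

There is one attempt and no reset: what is moved stays moved. The work goes in short steps, Python scripts to look and compute and a shell command to move; the robot and the scene stay as the last step left them, time stands still between calls to the robot, and variables do not carry over. Pictures are saved under pics/ and viewed, about 8 in all and at most 12, crops included, and the job is handed in when it is done.

```bash
mkdir -p pics; ls
python3 - <<'E'
from plant import monitor, imaging, robot
import cv2,numpy as np
print(monitor.get_state(), robot.finger_overhang)
for n in("scene","side"):
    im=imaging.snapshot(n); cv2.imwrite(f"pics/{n}0.png",im[:,:,::-1]); 
    c=imaging.calibration(n); print(n,{k:np.round(v,4).tolist() for k,v in c.items()})
E
```

```text
pics
{'time': 0.0, 'joint_positions': array([-1.30301448e+00,  3.14206737e-01, -4.81174448e-02,  1.21019971e+00,
        2.20412953e-06,  1.57080286e+00]), 'qd': array([-0.00270234, -0.0008718 , -0.0004251 , -0.0007405 , -0.00060267,
        0.00025506]), 'joint_torque': array([-5.54654762e-04, -5.39588428e+01,  3.39749694e+01,  1.94658124e-02,
        2.16287805e-05, -5.34495371e-06]), 'eef_pos': array([ 0.15860289, -0.57805615,  0.2414293 ]), 'orientation': array([-3.11177966e+00, -4.19136360e-01,  3.58630183e-04]), 'ft_force': array([-0.28505055,  0.60385091, -0.0298737 ]), 'ft_torque': array([-0.0145377 ,  0.01708787, -0.0145266 ]), 'width': 0.08559858019472096} 0.011
scene {'fx': 346.9826, 'fy': 346.9826, 'cx': 259.9399, 'cy': 188.9162, 'k1': -0.0369, 'R': [[-0.4053, 0.9141, -0.015], [0.5308, 0.2219, -0.8179], [-0.7443, -0.3395, -0.5751]], 't': [0.3506, -0.2456, 1.2804]}
side {'fx': 393.2416, 'fy': 393.2416, 'cx': 258.8141, 'cy': 192.01, 'k1': -0.1385, 'R': [[-0.6927, -0.7209, -0.0205], [-0.4406, 0.4455, -0.7794], [0.571, -0.5308, -0.6262]], 't': [0.3521, 0.3842, 0.6027]}
```

View pics/scene0.png

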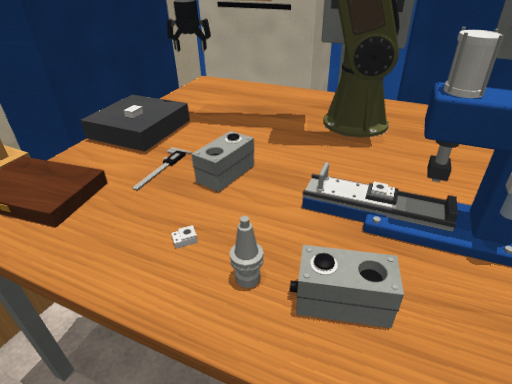

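View pics/side0.png

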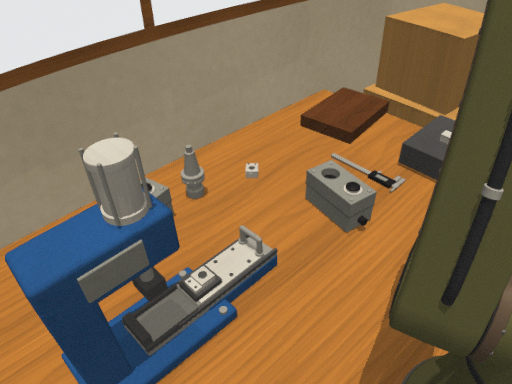

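The scene view has two box candidates: A at scene (225,160), also seen at side (340,195), and B at scene (347,285). The handle is at scene (323,178) and side (252,240). I'll enlarge these and compute the positions.

```bash
cat > h.py <<'E'
import numpy as np,cv2
from plant import imaging
def ray(n,uv,c=None):
    c=c or imaging.calibration(n)
    d=(np.array(uv,float)-[c['cx'],c['cy']])/[c['fx'],c['fy']]
    s=d.copy()
    for _ in range(20): s=d/(1+c['k1']*(s@s))
    R=np.array(c['R']);t=np.array(c['t'])
    return -R.T@t, R.T@np.array([*s,1])
def onz(n,uv,z,c=None):
    o,d=ray(n,uv,c); return (o+d*(z-o[2])/d[2])
def proj(n,X,c=None):
    c=c or imaging.calibration(n)
    p=np.array(c['R'])@X+np.array(c['t']); s=p[:2]/p[2]
    return s*(1+c['k1']*(s@s))*[c['fx'],c['fy']]+[c['cx'],c['cy']]
E
python3 - <<'E'
from h import *
for n,uv,z,l in [("scene",(214,153),.095,"A well"),("scene",(233,138),.1095,"A stop"),("side",(331,174),.095,"A well"),("side",(353,188),.1095,"A stop"),
 ("scene",(372,271),.095,"B well"),("scene",(324,263),.1095,"B stop"),("scene",(323,170),.097,"bar"),("side",(252,233),.097,"bar"),("scene",(382,188),.08,"part top"),("side",(203,279),.08,"part top"),("scene",(246,282),0,"toolh"),("scene",(184,240),.024,"fin"),("scene",(160,170),0,"cal")]:
    p=onz(n,uv,z); print(l,n,np.round(p*1000).tolist(),round(np.hypot(*p[:2]),3))
s=cv2.imread("pics/scene0.png");d=cv2.imread("pics/side0.png")
a=[s[125:195,185:265],s[155:225,300:380],d[155:225,300:380],d[220:290,220:300]]
a=[cv2.resize(i,(400,300),interpolation=cv2.INTER_CUBIC) for i in a]
cv2.imwrite("pics/crop1.png",np.vstack([np.hstack(a[:2]),np.hstack(a[2:])]))
E
```

```text
A well scene [545.0, -273.0, 95.0] 0.609
A stop scene [474.0, -252.0, 109.0] 0.537
A well side [529.0, -276.0, 95.0] 0.596
A stop side [445.0, -251.0, 110.0] 0.512
B well scene [794.0, 175.0, 95.0] 0.813
B stop scene [821.0, 98.0, 109.0] 0.827
bar scene [521.0, 15.0, 97.0] 0.521
bar side [515.0, 11.0, 97.0] 0.515
part top scene [517.0, 155.0, 80.0] 0.54
part top side [502.0, 154.0, 80.0] 0.525
toolh scene [827.0, -47.0, 0.0] 0.829
fin scene [795.0, -210.0, 24.0] 0.822
cal scene [551.0, -464.0, 0.0] 0.72
```

View pics/crop1.png

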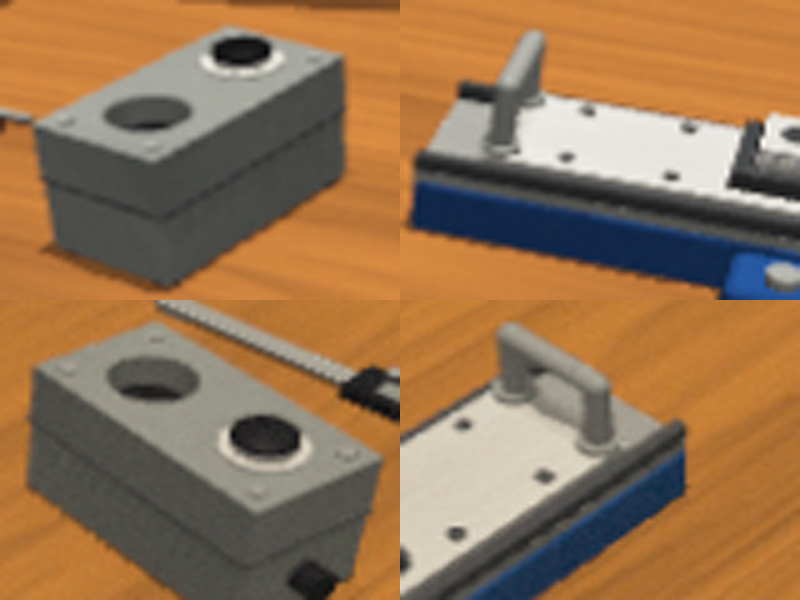

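The crop shows A with its open well at scene (214.6,151) / side (331,174) and its domed stop at scene (233,137) / side (353,187). B is a matching box but 0.81 m from the base, against about 0.54–0.6 m for A, so A is the start box. The bar centre is at scene (324.6,169.5) / side (251,233.5). I'll move over with the gripper shut and turned, then refine with the wrist camera.

```bash
python3 -m jog '[[[320,378,0,1.36,1],[320,378,0,1.36,1],[320,378,0,1.36,1],[320,378,0,1.36,1],[320,378,0,1.36,1],[320,378,0,1.36,1],[320,378,0,1.36,1],[320,378,0,1.36,1],[320,378,0,1.36,1],[320,378,0,1.36,1],[320,378,0,1.36,1],[320,378,0,1.36,1]]]' 30
python3 - <<'E'
from h import *
from plant import monitor
s=monitor.get_state();c=imaging.calibration("wrist");im=imaging.snapshot("wrist")
cv2.imwrite("pics/w1.png",im[:,:,::-1])
print(s['time'],s['eef_pos'],s['orientation'],s['ft_force'],s['width']); o,_=ray("wrist",(256,192),c);print("cam",o, c['k1'])
np.save("w1.npy",c,allow_pickle=True)
def tri(a,b):
    (o1,d1),(o2,d2)=ray("scene",a),ray("side",b)
    k=np.linalg.lstsq(np.c_[d1,-d2],o2-o1,rcond=None)[0]; p,q=o1+k[0]*d1,o2+k[1]*d2
    return np.round((p+q)*500,1),round(np.linalg.norm(p-q)*1000,1)
print("well",tri((214.6,151.1),(330.8,173.7)),"stop",tri((233.4,136.7),(353,187)),"bar",tri((324.6,169.5),(250.8,233.5)))
for n,uv in(("scene",(214.6,151.1)),("side",(330.8,173.7))): print(n,onz(n,uv,.095))
for n,uv in(("scene",(324.6,169.5)),("side",(250.8,233.5))): print(n,onz(n,uv,.097))
E
```

```text
time: 1.3
eef_pos: [0.4787, -0.1992, 0.241]
orientation: [-2.153, -2.285, 0.003]
ft_force: [-0.5, 0.4, -0.7]
width: -0.0002
1.3 [ 0.47872143 -0.19923126  0.24103974] [-2.15311859 -2.28502734  0.00307291] [-0.53107126  0.36328202 -0.71832302] -0.0001618736202683948
cam [ 0.47529714 -0.1331202   0.37346177] 0.012903558813124478
well (array([ 531.5, -279. ,   92.6]), np.float64(0.3)) stop (array([ 452.6, -263. ,  101.8]), np.float64(0.6)) bar (array([515.2,  15.7,  96.9]), np.float64(3.4))
scene [ 0.53540672 -0.27639143  0.095     ]
side [ 0.52968585 -0.27650143  0.095     ]
scene [0.51688355 0.01751    0.097     ]
side [0.51546815 0.01383202 0.097     ]
```

View pics/w1.png

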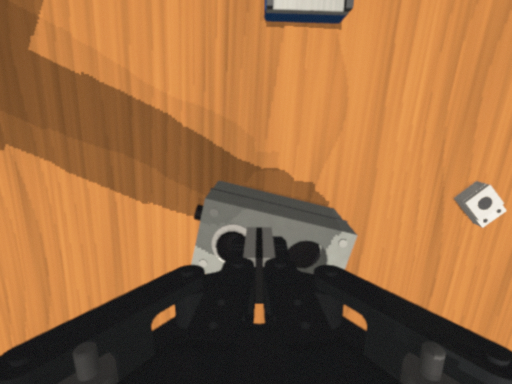

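The wrist view shows the slide bed's end at (309,10), box A's stop dome at (231,246) and its well at (305,254). Triangulation puts the well at about (532,-277) and the bar at about (516,15.5). Next I'll hover behind the handle.

```bash
python3 -m jog '[[[38,50,0,0,1],[38,100,-20,0,1],[38,145,-50,0,1],[38,145,-50,0,1],[38,145,-50,0,1]]]'
python3 - <<'E'
from h import *
from plant import monitor
s=monitor.get_state();c=imaging.calibration("wrist");im=imaging.snapshot("wrist")
cv2.imwrite("pics/w2.png",cv2.resize(im[:,:,::-1],(768,576),interpolation=cv2.INTER_CUBIC))
print(s['time'],s['eef_pos'],s['orientation'],s['ft_force'])
np.save("w2.npy",c,allow_pickle=True)
E
```

```text
time: 1.85
eef_pos: [0.5144, -0.0547, 0.1896]
orientation: [-2.153, -2.282, 0.007]
ft_force: [0.0, -0.3, 0.1]
width: 0.0
1.85 [ 0.51435783 -0.05470543  0.18957381] [-2.15261431 -2.28203046  0.00668094] [ 0.04434117 -0.29158614  0.05537944]
```

View pics/w2.png

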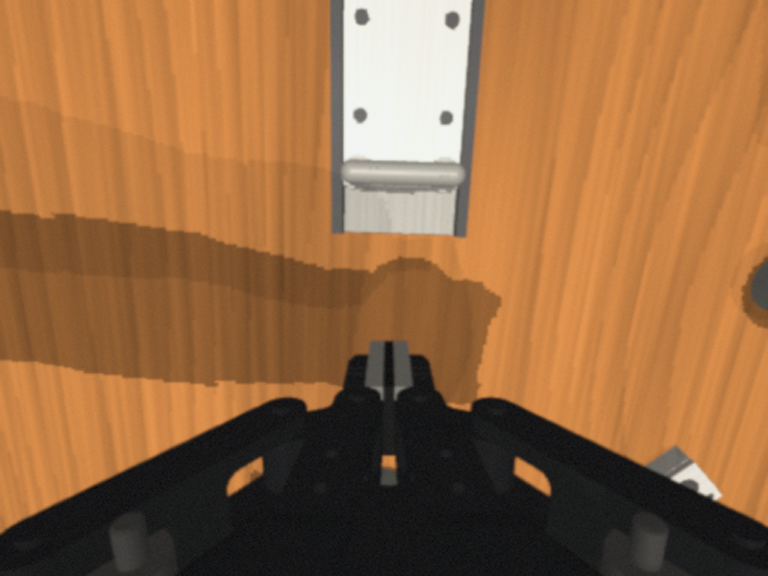

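The bar runs from (343,172) to (464,174) in the enlarged view, with the plate screws at (361,17), (360,115), (452,20) and (446,118).

Run:
```python
from h import *
c=np.load("w2.npy",allow_pickle=True).item()
f=lambda u,v,z:onz("",((u+.5)/1.5-.5,(v+.5)/1.5-.5),z,c)*1000
a,b=f(343,172,.097),f(464,174,.097);print("bar",a,b,(a+b)/2)
s=[f(*p,.056) for p in((360,115),(361,17),(446,118),(452,20))]
for i in(0,2):
    d=s[i+1]-s[i];print(s[i],d,np.arctan2(-d[0],d[1]))
print("tip px",f(389,343,.1786))
c=np.load("w1.npy",allow_pickle=True).item()
print("bar x-angle",np.arctan2((b-a)[1],(b-a)[0]))
for uv,z in(((305,254),.095),((231,246),.1095)):print(onz("",uv,z,c)*1000)
```

```text
bar [486.771727    12.11023636  97.        ] [548.72062329  14.70353952  97.        ] [517.74617514  13.40688794  97.        ]
[491.29088916  44.83618138  56.        ] [-1.41943388 50.07701203  0.        ] 0.028337431838216236
[541.64857059  46.07455251  56.        ] [-1.49831136 50.18514834  0.        ] 0.02984680654763808
tip px [514.21787402 -47.04980131 178.6       ]
bar x-angle 0.04183754758086292
[ 533.24801089 -273.26973053   95.        ]
[ 453.7815349  -261.59295158  109.5       ]
```

```bash
python3 -m jog '[[[3,10,-50,-0.02,1],[4,20,-100,-0.02,1],[4,30,-100,-0.02,1],[4,40,-100,-0.02,1],[4,48,-100,-0.02,1],[4,54,-100,-0.02,1],[3,60,-100,-0.02,1],[3,68,-100,-0.02,1],[3,76,-100,-0.02,1]]]'
python3 -c "
from plant import monitor;print(monitor.get_state()['eef_pos'])"
```

```text
time: 2.8
eef_pos: [0.519, 0.0204, 0.0916]
orientation: [-2.179, -2.261, 0.004]
ft_force: [1.3, -3.2, 2.2]
width: 0.0001
[0.51903596 0.02043875 0.09164257]
```

It is in contact and sliding at 3.2 N. I'll continue, then check near the end.

```bash
python3 -m jog '[[[0,10,-1,0,1],[-1,20,-2,0,1],[-1,30,-2,0,1],[-2,40,-2,0,1],[-2,50,-2,0,1],[-2,58,-2,0,1],[-2,64,-2,0,1],[-2,69,-2,0,1],[-2,72,-2,0,1]]]'
python3 -m jog '[[[0,2,0,0,1],[0,4,0,0,1]]]'; python3 -m jog '[[[0,2,0,0,1],[0,3,0,0,1]]]'
```

```text
time: 3.7
eef_pos: [0.5164, 0.0928, 0.0894]
orientation: [-2.178, -2.261, 0.005]
ft_force: [-1.0, -3.2, 1.1]
width: -0.0
time: 3.9
eef_pos: [0.5162, 0.0968, 0.0893]
orientation: [-2.179, -2.261, 0.006]
ft_force: [-0.3, -2.4, 2.2]
width: -0.0002
time: 4.1
eef_pos: [0.5162, 0.0973, 0.0894]
orientation: [2.18, 2.259, -0.012]
ft_force: [-0.3, -13.6, 4.1]
width: -0.0003
```

The stop shows as 13.6 N with no further advance. One firm confirming push, then I'll back off and rise.

```bash
python3 -m jog '[[[0,3,0,0,1],[0,3,0,0,1],[0,3,0,0,1]]]'; python3 -m jog '[[[0,-10,0,0,1],[0,-35,0,0,1],[0,-70,20,0,1],[0,-100,60,0,1],[0,-130,90,0,1],[0,-130,90,0,1]]]'
python3 - <<'E'
from h import *
from plant import monitor
print(monitor.get_state()['eef_pos'])
im=imaging.snapshot("side")[:,:,::-1]; w=imaging.snapshot("wrist")[:,:,::-1]
cv2.imwrite("pics/home.png",np.hstack([cv2.resize(im[200:384,60:300],(400,307)),cv2.resize(w,(400,307))]))
E
```

```text
time: 4.4
eef_pos: [0.5162, 0.0973, 0.0894]
orientation: [2.179, 2.254, -0.019]
ft_force: [-1.2, -12.0, 5.1]
width: -0.0
time: 5.0
eef_pos: [0.5192, -0.0355, 0.1838]
orientation: [2.179, 2.245, -0.011]
ft_force: [0.6, 1.2, 0.3]
width: 0.0002
[ 0.51917944 -0.03552843  0.18380789]
```

View pics/home.png

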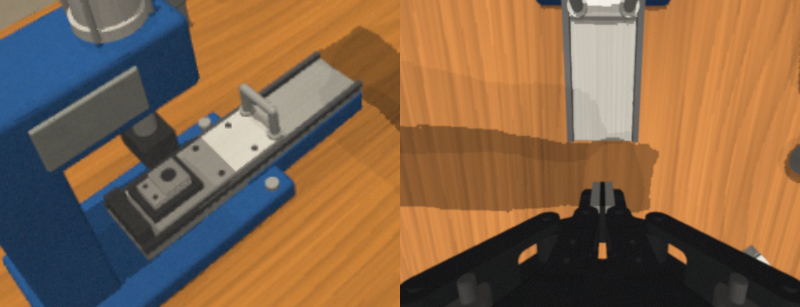

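The carriage is against the stop at the dark end block, with the part seated in its nest under the ram. Total travel was about 100 mm. Next I'll take a near view of the well.

```bash
python3 -m jog '[[[14,-50,20,0,1],[14,-100,20,0,1],[14,-150,20,0,1],[14,-200,20,0,1],[14,-250,20,0,1],[14,-290,20,0,1],[14,-310,20,0,1],[14,-310,20,0,1],[14,-310,20,0,1]]]'
python3 - <<'E'
from h import *
from plant import monitor
s=monitor.get_state();c=imaging.calibration("wrist");im=imaging.snapshot("wrist")
cv2.imwrite("pics/w3.png",cv2.resize(im[:,:,::-1],(768,576),interpolation=cv2.INTER_CUBIC))
print(s['eef_pos'],s['orientation'])
np.save("w3.npy",c,allow_pickle=True)
E
```

```text
time: 6.0
eef_pos: [0.5304, -0.3414, 0.1983]
orientation: [2.182, 2.254, -0.015]
ft_force: [1.0, 0.2, -0.7]
width: 0.0
[ 0.53044446 -0.34142594  0.1983447 ] [ 2.18180883  2.25432186 -0.01473287]
```

View pics/w3.png

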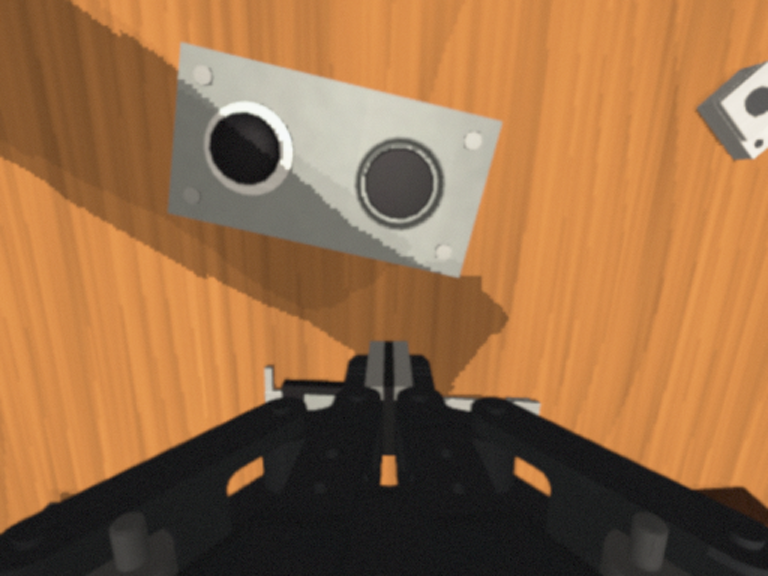

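The well mouth spans (357–444, 138–229), centred at (400,183). The stop dome is at (246,148).

Run:
```python
from h import *
c=np.load("w3.npy",allow_pickle=True).item()
f=lambda u,v,z:onz("",((u+.5)/1.5-.5,(v+.5)/1.5-.5),z,c)*1000
print(f(400.5,183.5,.095),f(399,183,.077),f(357,183,.095)-f(444,183,.095),f(400,138,.095)-f(400,229,.095))
print("stop",f(246,148,.1095))
print("tips",f(370,343,.187),f(408,343,.187))
print("screws mid",(f(202,75,.095)+f(443,252,.095))/2,(f(191,195,.095)+f(473,140,.095))/2)
```

```text
[ 534.78772651 -279.8126       95.        ] [ 534.35844641 -280.00846044   77.        ] [-46.85389853  -1.51152274   0.        ] [-1.90136123 47.46020326  0.        ]
stop [ 457.37142609 -265.03787939  109.5       ]
tips [ 523.62307315 -334.21433879  187.        ] [ 537.47894636 -333.74542527  187.        ]
screws mid [ 496.49784994 -273.39999889   95.        ] [ 496.63190983 -273.13809462   95.        ]
```

```bash
python3 -m jog '[[[4,30,0,0,1],[4,62,0,0,1],[4,62,0,0,1],[4,62,0,0,1],[4,62,-30,0,1],[4,62,-60,0,1],[4,62,-80,0,1],[4,62,-90,0,1],[4,62,-100,0,1],[4,62,-104,0,1],[4,62,-104,0,1],[4,62,-104,0,1]]]'; python3 -c "
from plant import monitor;s=monitor.get_state();print(s['eef_pos'],s['ft_force'])"
```

```text
time: 7.25
eef_pos: [0.5352, -0.2793, 0.0956]
orientation: [2.18, 2.254, -0.014]
ft_force: [-0.1, -0.3, 0.4]
width: -0.0002
[ 0.53516539 -0.27932521  0.09560903] [-0.07105287 -0.29032925  0.44403931]
```

The tips are 10 mm inside the well, free of contact. Pressing now.

```bash
python3 -m jog '[[[0,0,-4,0,1],[0,0,-8,0,1],[0,0,-10,0,1],[0,0,-12,0,1],[0,0,-13,0,1]]]'; python3 -m jog '[[[0,0,-1,0,1],[0,0,-1,0,1]]]'
```

```text
time: 7.75
eef_pos: [0.5357, -0.2796, 0.0829]
orientation: [2.179, 2.253, -0.014]
ft_force: [0.4, -0.6, 4.2]
width: 0.0004
time: 7.95
eef_pos: [0.5357, -0.2796, 0.0821]
orientation: [2.179, 2.253, -0.014]
ft_force: [0.3, 0.5, 3.8]
width: -0.0004
```

```bash
python3 -m jog '[[[0,0,-1,0,1],[0,0,-2,0,1]]]';  python3 -m jog '[[[0,0,-1,0,1],[0,0,-1,0,1],[0,0,-1,0,1],[0,0,-1,0,1],[0,0,-1,0,1],[0,0,-1,0,1],[0,0,-1,0,1],[0,0,-1,0,1],[0,0,-1,0,1],[0,0,-1,0,1],[0,0,-1,0,1],[0,0,-1,0,1]]]'
```

```text
time: 8.15
eef_pos: [0.5358, -0.2796, 0.0817]
orientation: [2.178, 2.253, -0.013]
ft_force: [-5.4, 3.1, 22.4]
width: 0.0002
time: 9.35
eef_pos: [0.5357, -0.2796, 0.0819]
orientation: [2.178, 2.252, -0.013]
ft_force: [-4.5, 1.7, 12.0]
width: 0.0002
```

It bottomed out: z stopped at 81.7 mm with 12–22 N, and I held for 1.2 s. Now I'll lift out and move clear.

```bash
python3 -m jog '[[[0,0,5,0,1],[0,0,12,0,1],[0,0,25,0,1],[0,0,50,0,1],[0,0,90,0,1],[0,0,120,0,1],[0,-30,120,0,1],[-5,-62,120,0,1],[-5,-62,120,0,1],[-5,-62,120,0,1]]]'
python3 - <<'E'
from h import *
from plant import monitor
s=monitor.get_state();c=imaging.calibration("wrist");w=imaging.snapshot("wrist")[:,:,::-1];S=imaging.snapshot("scene")[:,:,::-1]
im=np.hstack([cv2.resize(w,(400,300)),cv2.resize(S,(400,300))]);
d=imaging.snapshot("side")[:,:,::-1]
cv2.imwrite("pics/end.png",np.vstack([im,np.hstack([cv2.resize(d,(400,300)),cv2.resize(d[250:370,80:240],(400,300))])]))
np.save("w4.npy",c,allow_pickle=True);print(s['eef_pos'],s['ft_force'])
E
```

```text
time: 10.35
eef_pos: [0.5303, -0.3418, 0.202]
orientation: [2.18, 2.252, -0.013]
ft_force: [0.4, 0.8, -0.0]
width: 0.0003
[ 0.5302994  -0.3418282   0.20198158] [ 0.35396881  0.76779417 -0.00179575]
```

View pics/end.png

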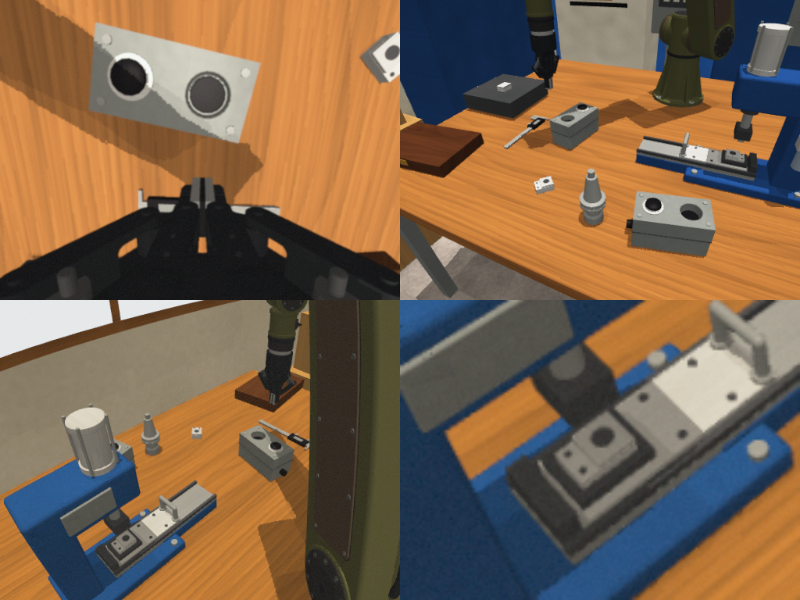

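The well is at (209,94) in the small wrist view, which is (401,180) at the earlier scale, so the box has not moved. The button is up, the part is seated and the bystanders are in place.

```bash
python3 -c "
from plant import workorder;print(workorder.hand_in())"
```

```text
the job is handed in; nothing more can be done
None
```

I pushed the carriage home, pressed and released the start button, and handed the job in at about 10.5 s of the 48 s allowed. No verdict came back.

- **Carriage:** I pushed it by the handle bar with shut fingers for about 100 mm, until it stopped dead. At the stop the force was about 13 N and the fingers advanced no further. I judged "home" from the force and travel, because the joint value can't be read.
- **Start button:** I used the box nearer the base (about 0.6 m, against 0.81 m for the look-alike). I pressed the button until it bottomed out, with the fingertips at 70.7 mm against a nominal 71 mm. I held it there for about 1.2 s at 12–22 N, then lifted straight out.
- **Last checks:** In the final pictures the box and bystanders look unmoved, the part is seated in its nest, the button is up and the arm is clear. The residual wrist force was under 1 N. These were checks by eye, apart from a rough pixel comparison showing the well's position unchanged.
- **Disagreements:** The well's position differed by up to about 5 mm between cameras. I used the close-up wrist view, which gave the correct 47 mm well diameter. While the button was held bottomed out there was also about 5 N of sideways force.

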